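Set the depth stop of a snap press by feel

TASK

On the laundry counter, press the snap press's lever down from above until its light movement firms up on the snap in the die: lean on it with about 12 N for a moment, never as much as 20 N, then let the lever come back up. The brass drag pointer stays where the lever's travel took it; without touching the pointer, slide the steel depth stop beside it along its track until the two needles are in line, then let go. Leave the bottle, jar and brush alone.

Things in the scene. Friction and masses are not known exactly. Their poses are not given: they have to be found in the camera images.
- press: Grey bench press for snaps, bolted down; place and yaw vary. Origin on the counter under it; +x runs from the lever's pad to the column, +y to the gauge bed, z up. In mm: base plate x -130..95, y -50..50, z 0..12; column x 0..90, y -32..32, z to 157; die post radius 26 at x -20, z to 93; gauge bed x -101..71, y 86..136, z 0..60, with two tracks along x on its flat top.
- lever: Steel lever, origin at its pivot (press x 30, y 0, z 125 mm), reaching 185 mm to press -x. A spring holds it up: 2 to 4 N at the pad moves it down; where the die meets the hidden snap it firms up suddenly to about 2 N per mm. This comes after 18 to 62 mm of pad travel, unseen and different each time. Released, it springs back up. Press with closed fingertips; do not pinch it.
- lever_pad (a point): Middle of the top face of the black pad (42 along the lever, 36 wide, 16 thick, mm) at the lever's free end: press here. At rest 163 mm above the counter, its face sloping 10 degrees up to the free end; after 60 mm of travel it slopes 10 degrees down. It sinks nearly straight down.
- pointer: Brass drag pointer, a low slide (10 x 14 mm, 7 mm high) on the inner track of the gauge bed. The lever's rack pushes it in press +x, about 0.93 mm per mm of pad travel, and it stays at the farthest point reached. Not to be touched.
- pointer_tip (a point): Tip of the pointer's needle (3 mm wide), on its +y side, 67 mm above the counter.
- depth_stop: Dark steel slide on the outer track, foot 20 mm along the track, with an upright tab 14 x 14 mm from 69 to 113 mm above the counter. Slides along press x only (115 mm of travel) against about 2 N of friction and stays where left. It starts nearer the column than the pointer ever gets. Fingertips kept 75 mm or more above the counter clear the pointer, which is lower.
- stop_tip (a point): Tip of the stop's needle (3 mm wide) on its -y side, facing the pointer's needle, 67 mm above the counter. In line means that stop_tip and pointer_tip have the same x in the press's frame (about 1 mm apart in y).
- stop_tab (a point): Centre of the depth stop's upright tab, 94 mm above the counter: take it here from above. Same press x as stop_tip.
- bottle: White bottle, 66 mm across, 190 mm high, origin under its centre. Leave alone.
- jar: Glass jar, 58 mm across, 75 mm high, origin under its centre. Leave alone.
- brush: Clothes brush lying on the counter. Leave alone.

How it is judged:
On the way, in this order (a step that is already met when the one before it is completed fails the run):
1. the lever is pressed down by more than 12 mm and leaned on with more than 7 N (contact force between the fingers and lever above 7 N and distance of lever_pad from where it was at the start of the episode above 0.012 m), for 0.15 s.
2. the lever is back up and untouched (distance of lever_pad from where it was at the start of the episode below 0.006 m and contact force between the fingers and lever below 0.3 N), for 0.1 s.
3. the depth stop's needle is within 4 mm of the pointer's needle along the track (x of stop_tip in the frame of pointer_tip between -0.004 and 0.004 m), for 0.2 s.
At the end, for the whole second after the job is handed in: The depth stop's needle stands within 4 mm of the drag pointer's needle along the track (press x), at rest and let go; the lever is back up within 6 mm of its start and the pointer stays where the press left it (all of step 3 and distance of lever_pad from where it was at the start of the episode below 0.006 m and distance of pointer from where it was at the start of the episode above 0.006 m and linear speed of depth_stop below 0.005 m/s and contact force between the fingers and depth_stop below 0.3 N); the robot touches nothing.
It fails at once if the lever is pushed with more than 20 N (contact force between any of the fingers, the arm and lever above 20 N).
It fails at once if the drag pointer is touched by the robot (more than 1 N) (contact force between any of the fingers, the arm and pointer above 1 N).
It fails at once if the bottle, jar or brush is moved by more than 20 mm (distance of any of bottle, jar, brush from where it was at the start of the episode above 0.02 m).
It also fails if it takes over 54 s, if anything falls off the work surface, if the arm or the gripper's body presses on something with over 40 N, if the wrist force passes 120 N, or if a joint passes its speed limit or range.

ROBOT

A 6-joint arm with a two-finger parallel gripper is mounted at the origin on the work surface. World frame = base frame: x ahead of the robot, y to its left, z up, the work surface at z = 0. Lengths are in m, angles in rad, forces in N, time in s.
With the tool pointing down it reaches from about 0.225 to 0.875 m from the base axis. Payload 3.4 kg.
Tool frame: the origin (TCP) lies on the front face of the gripper's body, between the roots of the fingers; the fingertips stand 73 mm ahead of it and the grasp point (between the pads) lies 54 mm ahead of it; z points along the fingers, y is the line along which they close (so a half turn about z gives the same grasp; the last joint's range is limited). The gripper opens to 85 mm and grips with 20 to 120 N. Pads are 22 mm wide; open, the fingers measure 114 mm over their backs; the gripper's body (76 mm by 85 mm) begins 54 mm behind the grasp point. The pads swing forward as they close: fully open they stand 13 mm farther back than shut.
Start: joints at [-1.223, 0.276, 1.505, -0, 1.361, -0.121], TCP at [0.26, -0.513, 0.304] pointing down, gripper open.
Joint ranges: [-2.89, 2.89], [-0.75, 2.08], [0.22, 2.7], [-1.18, 4.32], [0.11, 2.71], [-2.7, 2.7]. Speed limits (rad/s): [2.57, 2.57, 3.14, 3.14, 3.14, 3.14].

INTERFACE

Orientations are given as [roll, pitch, yaw] about the fixed x, y, z axes, in that order (R = Rz(yaw) Ry(pitch) Rx(roll)).
In Python, from bench import * gives the robot as it stands. The module is installed in compiled form; this text tells all that it offers.
- The arm moves only by the shell command python3 -m pendant 'ROWS' [FORCE]. ROWS is JSON, a list of rows, each an object of numbers: "x", "y", "z": the shift along the tool's x, y, z in m; "turn": the turn about the tool's z in degrees; "claw": the closure, from -1 (fully open) to 1 (shut). A call has 1 to 8 rows; each row is the pose to reach, as a shift and turn from the pose commanded when the call began, along the tool's axes at that moment; what a row does not reach only later rows make up. A row lasts 1/12 s, in which the tool goes at most 41.7 mm and 7.16 degrees, less where a joint would pass 70% of its speed; a pose out of reach is approached as far as the arm can. A call with a gripper value outside its range is refused whole. The fingers move at their own pace and stop on an object; FORCE is the grip in N (left out, the last holds). Time passes only in rows, so rows that repeat a pose let the fingers close. It gives the time, the measured TCP pose, the force, the opening and the grip force at its end, in the units of the state.
- sense(): the state, without advancing time (a new reading comes with each control period).
- grab_frame(name): name is "side" or "top"; returns the picture (420x560x3 uint8, red, green, blue); there is no depth.
- camera_params(name): a dict with "K" (3x3 intrinsics, pixels), "pose" (4x4, takes a point from camera to world coordinates). Camera axes: x right, y down, z forward; pixel columns grow to the right and rows downward; lengths in m; the calibration is good to about 2 mm. A picture is of the moment at which its call begins. camera_params takes no time and is no camera call.
- sign_off(): hands the job in; it is judged then, once.
The state is a dict: "time": time; "joints": joint angles; "dq": joint speeds; "joint_efforts": joint torques, N m; "ee_pos": TCP position; "eef_rot": TCP orientation; "wrist_force": force on the tool from outside, world axes, zero at the start; "moment": the same for the moment, N m; "finger_gap": finger opening in m; "grip_force": force on a finger pad.
Only numpy, scipy, OpenCV 4.12 (cv2) and the standard library are available. Lean on these libraries where they do the work, as an engineer would, in place of code of your own. Each camera call takes 0.05 s, during which the arm holds its last target. There are 200 camera calls.

## Working session

There is one attempt and no reset: what is moved stays moved. The work goes in short steps, Python scripts to look and compute and a shell command to move; the robot and the scene stay as the last step left them, time stands still between calls to the robot, and variables do not carry over. Pictures are saved under pics/ and viewed, at most 10 in all, crops included, and the job is handed in when it is done.

```bash
mkdir -p pics; python3 - <<'E'
from bench import *
import cv2,numpy as np
for n in("side","top"):
    im=grab_frame(n); cv2.imwrite(f"pics/{n}0.png",im[:,:,::-1])
    c=camera_params(n); print(n,np.round(c["K"],1).tolist(),np.round(c["pose"],3).tolist())
s=sense(); print(s["time"],s["ee_pos"],s["eef_rot"],s["wrist_force"])
E
```

```text
side [[532.3, 0.0, 276.8], [0.0, 532.3, 207.4], [0.0, 0.0, 1.0]] [[-0.998, -0.059, 0.036, 0.546], [-0.067, 0.682, -0.728, 0.939], [0.019, -0.729, -0.685, 0.957], [0.0, 0.0, 0.0, 1.0]]
top [[542.2, 0.0, 274.3], [0.0, 542.2, 204.4], [0.0, 0.0, 1.0]] [[-0.023, -0.983, 0.183, 0.412], [-0.999, 0.027, 0.018, 0.04], [-0.022, -0.182, -0.983, 1.085], [0.0, 0.0, 0.0, 1.0]]
0.1 [ 0.25964099 -0.51262504  0.30311155] [-3.13991316e+00 -1.80032093e-04  4.68773267e-01] [0.30443286 0.0267772  0.00829108]
```

View pics/side0.png

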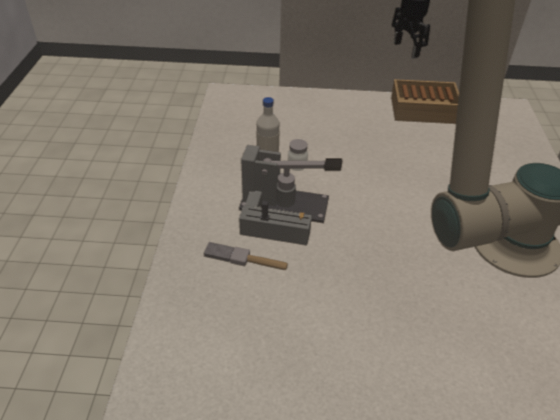

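View pics/top0.png

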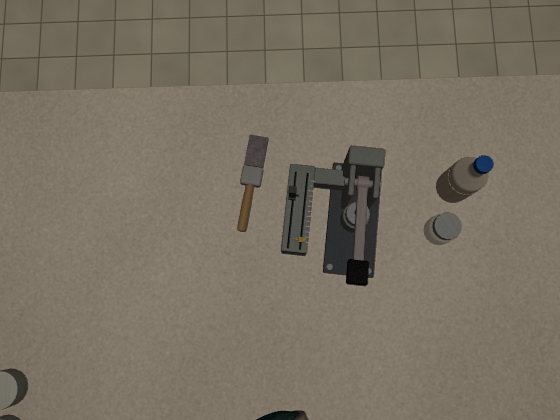

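The side view shows the pad at (333,164), the brass pointer at (301,215) and the stop tab at (265,212). In the top view the pad is at (357,272), the pointer at (300,239) and the tab at (293,191). Next I'll zoom in on both views.

```bash
cat > h.py <<'E'
from bench import *
import cv2,numpy as np
def ray(n,u,v):
    c=camera_params(n);P=np.array(c["pose"]);d=P[:3,:3]@np.linalg.solve(np.array(c["K"]),[u,v,1.]);return P[:3,3],d
def onz(n,u,v,z):
    o,d=ray(n,u,v);return o+d*(z-o[2])/d[2]
def proj(n,p):
    c=camera_params(n);P=np.array(c["pose"]);q=np.array(c["K"])@(P[:3,:3].T@(np.array(p)-P[:3,3]));return q[:2]/q[2]
def two(a,b):
    (o1,d1),(o2,d2)=ray("side",*a),ray("top",*b)
    t=np.linalg.lstsq(np.c_[d1,-d2],o2-o1,rcond=None)[0];p,q=o1+t[0]*d1,o2+t[1]*d2
    return (p+q)/2,np.linalg.norm(p-q)
E
python3 - <<'E'
import cv2,numpy as np
from h import onz,two
t=cv2.imread("pics/top0.png");s=cv2.imread("pics/side0.png")
a=cv2.resize(t[145:295,275:395],None,fx=4,fy=4,interpolation=cv2.INTER_CUBIC)
b=cv2.resize(s[145:245,230:350],None,fx=4,fy=4,interpolation=cv2.INTER_CUBIC)
a=cv2.convertScaleAbs(a,alpha=1.8); b=cv2.convertScaleAbs(b,alpha=1.8)
cv2.imwrite("pics/z_top.png",a[:600]);cv2.imwrite("pics/z_side.png",b)
def br(im):
    h=cv2.cvtColor(im,cv2.COLOR_BGR2HSV);m=cv2.inRange(h,(10,130,90),(35,255,255));return m
for n,im,(x0,x1,y0,y1) in(("top",t,(285,320,165,250)),("side",s,(240,315,205,235))):
    ys,xs=np.nonzero(br(im)[y0:y1,x0:x1]);print(n,"brass",xs.mean()+x0,ys.mean()+y0,len(xs),xs.min()+x0,xs.max()+x0,ys.min()+y0,ys.max()+y0)
g=t.max(2)
ys,xs=np.nonzero(g[255:290,340:375]<22);print("pad",xs.mean()+340,ys.mean()+255,len(xs),cv2.minAreaRect(np.c_[xs+340,ys+255].astype(np.float32)))
E
```

```text
top brass 300.84615384615387 239.15384615384616 39 295 305 237 242
side brass 301.1666666666667 215.0 6 300 302 214 216
pad 356.89390962671905 271.7642436149312 509 ((356.77227783203125, 271.7772216796875), (21.393299102783203, 24.477916717529297), 5.710593223571777)
```

View pics/z_top.png

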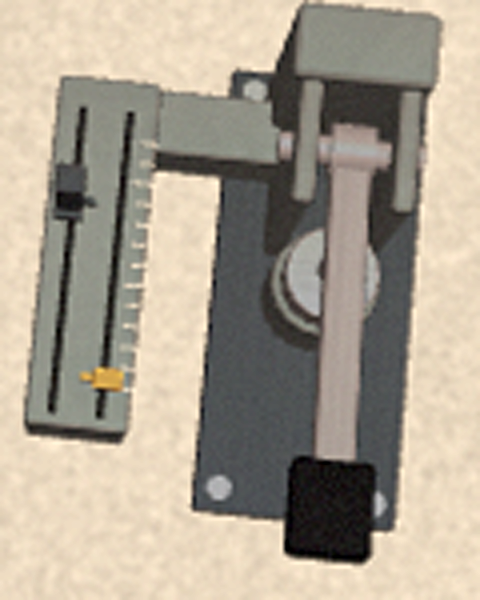

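View pics/z_side.png

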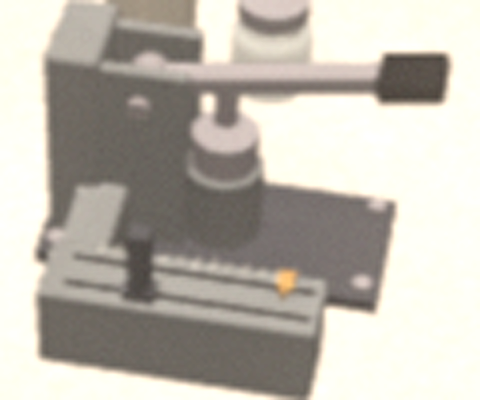

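The top zoom shows the bed corners (62,78), (160,85), (127,427) and (27,425), and the base plate corners (193,510), (393,530) and (235,72). The dark tab is at (70,180) with its needle at (92,202), and the brass pointer is at (105,378) with its needle at (83,377). I'll fit the press frame from these points.

```bash
cat >> h.py <<'E'
def fit(A,B):
    A,B=np.array(A),np.array(B);a,b=A.mean(0),B.mean(0)
    U,_,V=np.linalg.svd((A-a).T@(B-b));R=V.T@np.diag([1,np.linalg.det(V.T@U.T)])@U.T
    return R,b-R@a
E
python3 - <<'E'
from h import *
L=[((62,78),(71,136),60),((160,85),(71,86),60),((127,427),(-101,86),60),((27,425),(-101,136),60),((193,510),(-130,50),12),((393,530),(-130,-50),12),((235,72),(95,50),12)]
z=lambda p:(p[0]/4+275-.375,p[1]/4+145-.375)
A=[np.array(l[1])/1e3 for l in L];B=[onz("top",*z(l[0]),l[2]/1e3)[:2] for l in L]
R,t=fit(A,B);yaw=np.degrees(np.arctan2(R[1,0],R[0,0]));print("yaw",yaw,"t",t)
print(np.round([(R.T@(b-t)-a)*1e3 for a,b in zip(A,B)],1).tolist())
np.savez("press.npz",R=R,t=t)
pr=lambda p:np.round(R.T@(p[:2]-t)*1e3,1)
pad=onz("top",356.89,271.76,.163);print("pad",pad,pr(pad))
pt=onz("top",*z((83,377)),.067);print("ptr tip",pt,pr(pt))
st=onz("top",*z((92,202)),.067);print("stop tip",st,pr(st))
tt=onz("top",*z((70,177)),.113);print("tab top",tt,pr(tt))
sd=lambda p:(p[0]/4+230-.375,p[1]/4+145-.375)
print("tab top side",(q:=onz("side",*sd((140,232)),.113)),pr(q))
print("brass side",(q:=onz("side",301.2,215,.067)),pr(q))
q=two(sd((415,60)),(356.89,271.76));print("pad two",q,pr(q[0]))
E
```

```text
yaw -7.514866988235412 t [ 0.59615897 -0.09890107]
[[-2.2, -0.9], [-0.9, 1.3], [3.7, 1.1], [-0.3, -1.8], [0.3, -0.3], [1.0, 1.8], [-1.5, -1.3]]
pad [ 0.46460911 -0.07957161  0.163     ] [-132.9    2. ]
ptr tip [0.53452237 0.02040258 0.067     ] [-76.7 110.2]
stop tip [0.61855233 0.01352822 0.067     ] [  7.5 114.4]
tab top [0.62119113 0.02444312 0.113     ] [  8.7 125.6]
tab top side [0.62018696 0.0281442  0.113     ] [  7.2 129.1]
brass side [0.53281176 0.01459175 0.067     ] [-77.6 104.2]
pad two (array([ 0.46398843, -0.07889984,  0.16776096]), np.float64(0.0007070062510475611)) [-133.7    2.5]
```

```bash
python3 -m pendant '[{"x":0.04,"y":-0.03,"claw":1},{"x":0.08,"y":-0.06,"claw":1},{"x":0.11,"y":-0.085,"claw":1},{"x":0.14,"y":-0.11,"claw":1},{"x":0.17,"y":-0.13,"claw":1},{"x":0.2,"y":-0.15,"claw":1},{"x":0.22,"y":-0.17,"claw":1},{"x":0.24,"y":-0.187,"claw":1}]' 20
python3 -m pendant '[{"x":0.03,"y":-0.023,"turn":-7,"claw":1},{"x":0.06,"y":-0.045,"turn":-14,"claw":1},{"x":0.08,"y":-0.062,"turn":-21,"claw":1},{"x":0.1,"y":-0.08,"turn":-28,"claw":1},{"x":0.12,"y":-0.095,"turn":-35,"claw":1},{"x":0.138,"y":-0.107,"turn":-42,"claw":1},{"x":0.138,"y":-0.107,"turn":-49,"claw":1},{"x":0.138,"y":-0.107,"turn":-55.6,"claw":1}]'
python3 - <<'E'
from h import *
from scipy.spatial.transform import Rotation as Ro
s=sense();print(s["time"],s["ee_pos"],np.degrees(s["eef_rot"]),s["wrist_force"],s["finger_gap"])
M=Ro.from_euler("xyz",s["eef_rot"]).as_matrix()
print(M.T@(np.array([.4643,-.0795,.261])-s["ee_pos"]))
E
```

```text
0.1 [ 0.25964099 -0.51262504  0.30311155] [-1.79903772e+02 -1.03150791e-02  2.68587297e+01] [0.30443286 0.0267772  0.00829108] 0.08541424330973695
[ 0.37825598 -0.29386628  0.04267325]invalid input at $[0]: expected keys x, y, z, turn, claw
invalid input at $[0]: expected keys x, y, z, turn, claw
```

All five keys are required in every row.

```bash
cat > w.py <<'E'
import sys
from h import *
from scipy.spatial.transform import Rotation as Ro
s=sense();print(round(s["time"],2),s["ee_pos"],np.degrees(s["eef_rot"]).round(2),np.round(s["wrist_force"],2),s["finger_gap"])
if len(sys.argv)>3:
    M=Ro.from_euler("xyz",s["eef_rot"]).as_matrix();print("shift",(M.T@(np.array(sys.argv[1:4],float)-s["ee_pos"])).round(4))
E
python3 -m pendant '[{"x":0.04,"y":-0.03,"z":0,"turn":0,"claw":1},{"x":0.08,"y":-0.06,"z":0,"turn":0,"claw":1},{"x":0.11,"y":-0.085,"z":0,"turn":0,"claw":1},{"x":0.14,"y":-0.11,"z":0,"turn":0,"claw":1},{"x":0.17,"y":-0.13,"z":0,"turn":0,"claw":1},{"x":0.2,"y":-0.15,"z":0,"turn":0,"claw":1},{"x":0.22,"y":-0.17,"z":0,"turn":0,"claw":1},{"x":0.24,"y":-0.187,"z":0,"turn":0,"claw":1}]' 20
python3 -m pendant '[{"x":0.03,"y":-0.023,"z":0,"turn":-7,"claw":1},{"x":0.06,"y":-0.045,"z":0,"turn":-14,"claw":1},{"x":0.08,"y":-0.062,"z":0,"turn":-21,"claw":1},{"x":0.1,"y":-0.08,"z":0,"turn":-28,"claw":1},{"x":0.12,"y":-0.095,"z":0,"turn":-35,"claw":1},{"x":0.138,"y":-0.107,"z":0,"turn":-42,"claw":1},{"x":0.138,"y":-0.107,"z":0,"turn":-49,"claw":1},{"x":0.138,"y":-0.107,"z":0,"turn":-55.6,"claw":1}]'
python3 w.py .4643 -.0795 .261
```

```text
time: 0.77
ee_pos: [0.3895, -0.2352, 0.3036]
eef_rot: [-3.141, 0.0, 0.47]
wrist_force: [0.1, 0.7, -0.4]
finger_gap: -0.0
grip_force: 0.0
time: 1.43
ee_pos: [0.4644, -0.0785, 0.3034]
eef_rot: [-3.141, -0.0, 1.448]
wrist_force: [0.1, -0.8, 0.1]
finger_gap: 0.0003
grip_force: 0.0
1.43 [ 0.46441277 -0.07854017  0.30344915] [-1.7995e+02 -1.0000e-02  8.2960e+01] [ 0.07 -0.77  0.07] 0.00034135717929393753
shift [-0.001   0.      0.0424]
```

```bash
python3 -m pendant '[{"x":-0.001,"y":0,"z":0.02,"turn":0,"claw":1},{"x":-0.001,"y":0,"z":0.04,"turn":0,"claw":1},{"x":-0.001,"y":0,"z":0.05,"turn":0,"claw":1},{"x":-0.001,"y":0,"z":0.055,"turn":0,"claw":1},{"x":-0.001,"y":0,"z":0.055,"turn":0,"claw":1},{"x":-0.001,"y":0,"z":0.055,"turn":0,"claw":1}]'
python3 - <<'E'
from h import *
t=grab_frame("top")[:,:,::-1];s=grab_frame("side")[:,:,::-1]
o=np.hstack([cv2.resize(t[165:315,290:415],None,fx=3,fy=3),cv2.resize(s[75:225,250:375],None,fx=3,fy=3)])
cv2.imwrite("pics/above.png",cv2.convertScaleAbs(o,alpha=1.8))
E
```

```text
time: 1.93
ee_pos: [0.4643, -0.0811, 0.2492]
eef_rot: [3.141, 0.0, 1.439]
wrist_force: [0.7, 0.1, 0.3]
finger_gap: -0.0001
grip_force: 0.0
```

View pics/above.png

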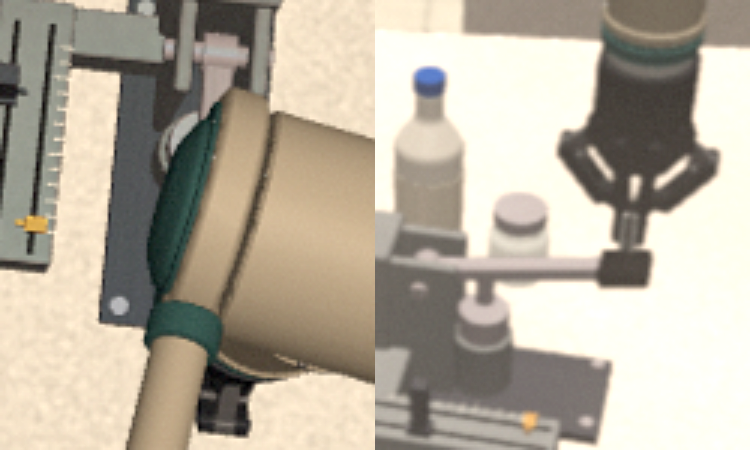

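The closed fingertips hang just above the middle of the pad (side crop, fingertips at (628,240), pad at (625,268)), and the pointer is in view. I'll go down in steps, reading the force after each.

```bash
python3 -m pendant '[{"x":0,"y":0,"z":0.005,"turn":0,"claw":1},{"x":0,"y":0,"z":0.01,"turn":0,"claw":1},{"x":0,"y":0,"z":0.015,"turn":0,"claw":1},{"x":0,"y":0,"z":0.018,"turn":0,"claw":1},{"x":0,"y":0,"z":0.021,"turn":0,"claw":1},{"x":0,"y":0,"z":0.024,"turn":0,"claw":1},{"x":0,"y":0,"z":0.024,"turn":0,"claw":1}]'
```

```text
time: 2.62
ee_pos: [0.4637, -0.0808, 0.2243]
eef_rot: [-3.141, -0.0, 1.439]
wrist_force: [-1.5, -0.5, 2.0]
finger_gap: 0.0002
grip_force: 0.8
```

```bash
python3 -m pendant '[{"x":0,"y":0,"z":0.001,"turn":0,"claw":1},{"x":0,"y":0,"z":0.002,"turn":0,"claw":1},{"x":0,"y":0,"z":0.003,"turn":0,"claw":1},{"x":0,"y":0,"z":0.004,"turn":0,"claw":1},{"x":0,"y":0,"z":0.004,"turn":0,"claw":1},{"x":0,"y":0,"z":0.004,"turn":0,"claw":1}]'
```

```text
time: 3.12
ee_pos: [0.4641, -0.0809, 0.2208]
eef_rot: [3.141, 0.0, 1.439]
wrist_force: [-0.3, -0.4, 1.4]
finger_gap: -0.0002
grip_force: 0.9
```

```bash
python3 -m pendant '[{"x":0,"y":0,"z":0.001,"turn":0,"claw":1},{"x":0,"y":0,"z":0.002,"turn":0,"claw":1},{"x":0,"y":0,"z":0.003,"turn":0,"claw":1},{"x":0,"y":0,"z":0.004,"turn":0,"claw":1},{"x":0,"y":0,"z":0.004,"turn":0,"claw":1},{"x":0,"y":0,"z":0.004,"turn":0,"claw":1}]'
```

```text
time: 3.62
ee_pos: [0.4641, -0.0809, 0.2168]
eef_rot: [3.141, 0.0, 1.439]
wrist_force: [-1.9, 0.2, 2.8]
finger_gap: 0.0001
grip_force: 0.9
```

```bash
python3 w.py
```

```text
3.62 [ 0.46411383 -0.08092048  0.2167568 ] [179.99   0.    82.46] [-1.92  0.25  2.81] 8.046284058653484e-05
```

```bash
python3 -m pendant '[{"x":0,"y":0,"z":0.001,"turn":0,"claw":1},{"x":0,"y":0,"z":0.002,"turn":0,"claw":1},{"x":0,"y":0,"z":0.003,"turn":0,"claw":1},{"x":0,"y":0,"z":0.004,"turn":0,"claw":1},{"x":0,"y":0,"z":0.004,"turn":0,"claw":1}]'
```

```text
time: 4.03
ee_pos: [0.4639, -0.0809, 0.2126]
eef_rot: [-3.141, 0.0, 1.439]
wrist_force: [-1.2, 1.0, 2.6]
finger_gap: -0.0002
grip_force: 1.2
```

```bash
python3 -m pendant '[{"x":0,"y":0,"z":0.001,"turn":0,"claw":1},{"x":0,"y":0,"z":0.002,"turn":0,"claw":1},{"x":0,"y":0,"z":0.003,"turn":0,"claw":1},{"x":0,"y":0,"z":0.004,"turn":0,"claw":1},{"x":0,"y":0,"z":0.004,"turn":0,"claw":1}]'
```

```text
time: 4.45
ee_pos: [0.4639, -0.0809, 0.2086]
eef_rot: [-3.141, 0.0, 1.439]
wrist_force: [-2.1, 0.3, 2.8]
finger_gap: -0.0004
grip_force: 1.2
```

```bash
python3 -m pendant '[{"x":0,"y":0,"z":0.001,"turn":0,"claw":1},{"x":0,"y":0,"z":0.002,"turn":0,"claw":1},{"x":0,"y":0,"z":0.003,"turn":0,"claw":1},{"x":0,"y":0,"z":0.004,"turn":0,"claw":1},{"x":0,"y":0,"z":0.004,"turn":0,"claw":1}]'
```

```text
time: 4.87
ee_pos: [0.4641, -0.0809, 0.2047]
eef_rot: [3.142, 0.0, 1.439]
wrist_force: [-1.9, -0.2, 2.6]
finger_gap: -0.0
grip_force: 1.4
```

```bash
python3 -m pendant '[{"x":0,"y":0,"z":0.001,"turn":0,"claw":1},{"x":0,"y":0,"z":0.002,"turn":0,"claw":1},{"x":0,"y":0,"z":0.003,"turn":0,"claw":1},{"x":0,"y":0,"z":0.004,"turn":0,"claw":1},{"x":0,"y":0,"z":0.004,"turn":0,"claw":1}]'
```

```text
time: 5.28
ee_pos: [0.4641, -0.0809, 0.2007]
eef_rot: [-3.142, 0.0, 1.439]
wrist_force: [-2.3, 0.8, 2.5]
finger_gap: -0.0002
grip_force: 1.5
```

```bash
python3 -m pendant '[{"x":0,"y":0,"z":0.001,"turn":0,"claw":1},{"x":0,"y":0,"z":0.002,"turn":0,"claw":1},{"x":0,"y":0,"z":0.003,"turn":0,"claw":1},{"x":0,"y":0,"z":0.004,"turn":0,"claw":1},{"x":0,"y":0,"z":0.004,"turn":0,"claw":1}]'
```

```text
time: 5.7
ee_pos: [0.464, -0.0809, 0.1969]
eef_rot: [3.142, 0.0, 1.439]
wrist_force: [-3.0, 0.8, 4.9]
finger_gap: 0.0001
grip_force: 2.5
```

```bash
python3 -m pendant '[{"x":0,"y":0,"z":0.001,"turn":0,"claw":1},{"x":0,"y":0,"z":0.002,"turn":0,"claw":1},{"x":0,"y":0,"z":0.002,"turn":0,"claw":1}]'
```

```text
time: 5.95
ee_pos: [0.464, -0.0809, 0.1952]
eef_rot: [3.141, 0.0, 1.439]
wrist_force: [-4.1, 0.8, 7.0]
finger_gap: -0.0001
grip_force: 3.6
```

```bash
python3 -m pendant '[{"x":0,"y":0,"z":0.001,"turn":0,"claw":1},{"x":0,"y":0,"z":0.002,"turn":0,"claw":1},{"x":0,"y":0,"z":0.002,"turn":0,"claw":1},{"x":0,"y":0,"z":0.002,"turn":0,"claw":1},{"x":0,"y":0,"z":0.002,"turn":0,"claw":1}]'
```

```text
time: 6.37
ee_pos: [0.4641, -0.0809, 0.1936]
eef_rot: [3.141, 0.0, 1.439]
wrist_force: [-3.4, 1.1, 9.3]
finger_gap: 0.0002
grip_force: 4.6
```

```bash
python3 -m pendant '[{"x":0,"y":0,"z":0.001,"turn":0,"claw":1},{"x":0,"y":0,"z":0.001,"turn":0,"claw":1},{"x":0,"y":0,"z":0.001,"turn":0,"claw":1},{"x":0,"y":0,"z":0.001,"turn":0,"claw":1},{"x":0,"y":0,"z":0.001,"turn":0,"claw":1},{"x":0,"y":0,"z":0.001,"turn":0,"claw":1}]'
```

```text
time: 6.87
ee_pos: [0.4641, -0.0809, 0.1928]
eef_rot: [3.141, 0.0, 1.439]
wrist_force: [-4.8, 0.6, 10.9]
finger_gap: -0.0
grip_force: 5.5
```

About 12 N is now held in the firm zone. I'll release upward.

```bash
python3 -m pendant '[{"x":0,"y":0,"z":-0.01,"turn":0,"claw":1},{"x":0,"y":0,"z":-0.02,"turn":0,"claw":1},{"x":0,"y":0,"z":-0.03,"turn":0,"claw":1},{"x":0,"y":0,"z":-0.04,"turn":0,"claw":1},{"x":0,"y":0,"z":-0.05,"turn":0,"claw":1},{"x":0,"y":0,"z":-0.065,"turn":0,"claw":1},{"x":0,"y":0,"z":-0.085,"turn":0,"claw":1},{"x":0,"y":0,"z":-0.1,"turn":0,"claw":1}]'
python3 - <<'E'
from h import *
d=np.load("press.npz");R,t=d["R"],d["t"]
ims={n:grab_frame(n)[:,:,::-1] for n in("top","side")}
for n,(x0,x1,y0,y1) in(("top",(285,320,165,250)),("side",(240,315,195,240))):
    im=ims[n];cv2.imwrite(f"pics/{n}1.png",im)
    m=cv2.inRange(cv2.cvtColor(np.ascontiguousarray(im),cv2.COLOR_BGR2HSV),(10,130,60),(35,255,255))[y0:y1,x0:x1]
    ys,xs=np.nonzero(m)
    if len(xs):
        u,v=xs.mean()+x0,ys.mean()+y0;p=onz(n,u,v,.067);print(n,len(xs),u,v,p,R.T@(p[:2]-t)*1e3)
o=np.hstack([cv2.resize(ims["top"][155:265,280:380],None,fx=4,fy=4,interpolation=2),cv2.resize(ims["side"][135:245,235:335],None,fx=4,fy=4,interpolation=2)])
cv2.imwrite("pics/after.png",cv2.convertScaleAbs(o,alpha=1.8))
E
```

```text
time: 7.53
ee_pos: [0.4651, -0.0811, 0.2928]
eef_rot: [3.139, 0.0, 1.439]
wrist_force: [0.3, -0.6, 0.1]
finger_gap: 0.0001
grip_force: 0.0
top 40 302.475 220.775 [0.56867087 0.00589168 0.067     ] [-40.95715721 100.29769721]
side 7 286.57142857142856 212.71428571428572 [0.56836638 0.00968404 0.067     ] [-41.75500733 104.01765625]
```

View pics/after.png

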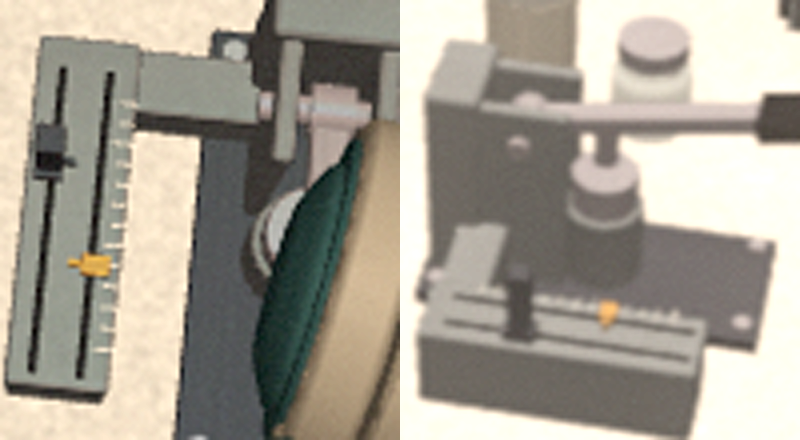

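The lever is back up and the pointer has moved to about press x -41. In the top crop the stop needle is at (70,162) and the pointer needle at (70,264). Next I'll compute the slide distance and the route to the tab.

```bash
python3 - <<'E'
from h import *
z=lambda p:(p[0]/4+280-.375,p[1]/4+155-.375)
a=onz("top",*z((70,162)),.067);b=onz("top",*z((70,264)),.067)
z0=lambda p:(p[0]/4+275-.375,p[1]/4+145-.375)
for q in(((84,108),(52,412)),((130,113),(99,418)),):
    e=onz("top",*z0(q[0]),.06)-onz("top",*z0(q[1]),.06);print("track yaw",np.degrees(np.arctan2(e[1],e[0])))
R=np.load("press.npz")["R"];print(a,b,"slide mm",(R.T@(b-a)[:2])*1e3)
E
python3 w.py .6207 .026 .29
```

```text
track yaw -7.593812291889804
track yaw -7.612879462844692
[0.61857908 0.01448427 0.067     ] [0.56923137 0.0160215  0.067     ] slide mm [-49.12490494  -4.92983454]
7.63 [ 0.46619862 -0.08148273  0.29404866] [1.7958e+02 6.0000e-02 8.2460e+01] [ 0.68 -0.75  0.  ] 6.753037646884712e-05
shift [0.1268 0.139  0.0049]
```

```bash
python3 -m pendant '[{"x":0.025,"y":0.027,"z":0,"turn":0,"claw":1},{"x":0.05,"y":0.055,"z":0,"turn":0,"claw":1},{"x":0.075,"y":0.082,"z":0,"turn":0,"claw":-1},{"x":0.1,"y":0.11,"z":0,"turn":0,"claw":-1},{"x":0.12,"y":0.13,"z":0,"turn":0,"claw":-1},{"x":0.127,"y":0.139,"z":0,"turn":0,"claw":-1},{"x":0.127,"y":0.139,"z":0.02,"turn":0,"claw":-1},{"x":0.127,"y":0.139,"z":0.04,"turn":0,"claw":-1}]'
python3 -m pendant '[{"x":0,"y":0,"z":0,"turn":0,"claw":-1},{"x":0,"y":0,"z":0,"turn":0,"claw":-1}]'
python3 - <<'E'
from h import *
ims={n:grab_frame(n)[:,:,::-1] for n in("top","side")}
cv2.imwrite("pics/top2.png",ims["top"])
o=np.hstack([cv2.resize(ims["top"][155:265,260:360],None,fx=4,fy=4,interpolation=2),cv2.resize(ims["side"][135:245,215:315],None,fx=4,fy=4,interpolation=2)])
cv2.imwrite("pics/over.png",cv2.convertScaleAbs(o,alpha=1.8))
E
python3 w.py .6207 .026 .157
```

```text
time: 8.3
ee_pos: [0.6197, 0.0272, 0.2509]
eef_rot: [3.14, 0.0, 1.44]
wrist_force: [-0.4, 0.1, -0.9]
finger_gap: 0.0718
grip_force: 0.0
time: 8.47
ee_pos: [0.6175, 0.0265, 0.25]
eef_rot: [-3.138, 0.001, 1.439]
wrist_force: [-0.4, -0.6, -0.3]
finger_gap: 0.0851
grip_force: 0.0
8.57 [0.61877466 0.02632775 0.25251201] [179.93   0.    82.43] [ 0.56 -0.54  0.25] 0.08541555194380351
shift [-0.0001  0.0018  0.0955]
```

View pics/over.png

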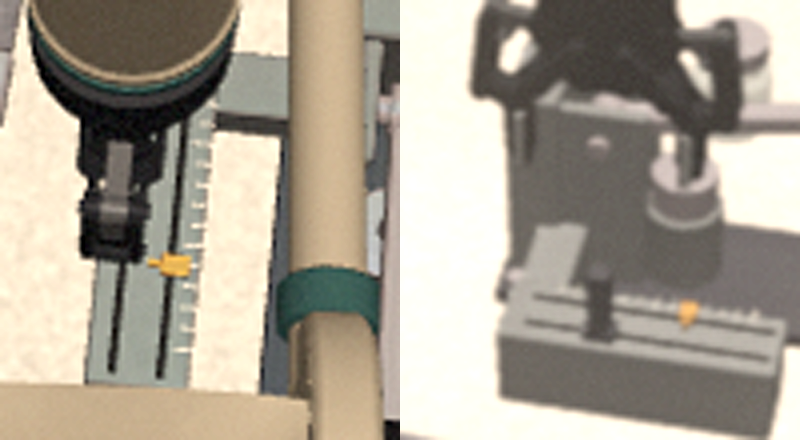

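```bash
python3 -m pendant '[{"x":0,"y":0.001,"z":0.02,"turn":0,"claw":-1},{"x":0,"y":0.001,"z":0.04,"turn":0,"claw":-1},{"x":0,"y":0.001,"z":0.055,"turn":0,"claw":-1},{"x":0,"y":0.001,"z":0.07,"turn":0,"claw":-1},{"x":0,"y":0.001,"z":0.08,"turn":0,"claw":-1},{"x":0,"y":0.001,"z":0.088,"turn":0,"claw":-1},{"x":0,"y":0.001,"z":0.094,"turn":0,"claw":-1},{"x":0,"y":0.001,"z":0.094,"turn":0,"claw":-1}]'
python3 -m pendant '[{"x":0,"y":0,"z":0,"turn":0,"claw":0.2},{"x":0,"y":0,"z":0,"turn":0,"claw":0.4},{"x":0,"y":0,"z":0,"turn":0,"claw":1},{"x":0,"y":0,"z":0,"turn":0,"claw":1},{"x":0,"y":0,"z":0,"turn":0,"claw":1},{"x":0,"y":0,"z":0,"turn":0,"claw":1},{"x":0,"y":0,"z":0,"turn":0,"claw":1},{"x":0,"y":0,"z":0,"turn":0,"claw":1}]' 20
python3 w.py
```

```text
time: 9.23
ee_pos: [0.6193, 0.0265, 0.1574]
eef_rot: [-3.141, 0.0, 1.439]
wrist_force: [-0.1, -0.5, 1.0]
finger_gap: 0.0851
grip_force: 0.0
time: 9.9
ee_pos: [0.6199, 0.0266, 0.1584]
eef_rot: [3.14, 0.0, 1.439]
wrist_force: [0.7, 0.2, 2.4]
finger_gap: 0.0136
grip_force: 23.6
9.9 [0.61987149 0.02656886 0.15835419] [179.93   0.    82.46] [0.68 0.21 2.37] 0.013550067771537614
```

```bash
python3 -m pendant '[{"x":0,"y":-0.006,"z":0,"turn":0,"claw":1},{"x":0,"y":-0.013,"z":0,"turn":0,"claw":1},{"x":0,"y":-0.021,"z":0,"turn":0,"claw":1},{"x":0,"y":-0.029,"z":0,"turn":0,"claw":1},{"x":0,"y":-0.037,"z":0,"turn":0,"claw":1},{"x":0,"y":-0.044,"z":0,"turn":0,"claw":1},{"x":0,"y":-0.049,"z":0,"turn":0,"claw":1},{"x":0,"y":-0.049,"z":0,"turn":0,"claw":1}]'
python3 -m pendant '[{"x":0,"y":0,"z":0,"turn":0,"claw":0.4},{"x":0,"y":0,"z":0,"turn":0,"claw":0},{"x":0,"y":0,"z":0,"turn":0,"claw":-1},{"x":0,"y":0,"z":0,"turn":0,"claw":-1},{"x":0,"y":0,"z":0,"turn":0,"claw":-1},{"x":0,"y":0,"z":0,"turn":0,"claw":-1}]'
python3 -m pendant '[{"x":0,"y":0,"z":-0.02,"turn":0,"claw":-1},{"x":0,"y":0,"z":-0.04,"turn":0,"claw":-1},{"x":0,"y":0,"z":-0.07,"turn":0,"claw":-1},{"x":0,"y":0,"z":-0.1,"turn":0,"claw":-1},{"x":0,"y":0.03,"z":-0.11,"turn":0,"claw":-1},{"x":0,"y":0.07,"z":-0.11,"turn":0,"claw":-1},{"x":0,"y":0.1,"z":-0.11,"turn":0,"claw":-1},{"x":0,"y":0.13,"z":-0.11,"turn":0,"claw":-1}]'
python3 - <<'E'
from h import *
ims={n:grab_frame(n)[:,:,::-1] for n in("top","side")}
for n in ims: cv2.imwrite(f"pics/{n}3.png",ims[n])
o=np.hstack([cv2.resize(ims["top"][195:250,275:325],None,fx=8,fy=8,interpolation=2),cv2.resize(ims["side"][185:240,260:310],None,fx=8,fy=8,interpolation=2)])
cv2.imwrite("pics/slid.png",cv2.convertScaleAbs(o,alpha=1.8))
E
```

```text
time: 10.57
ee_pos: [0.5691, 0.0334, 0.1583]
eef_rot: [-3.14, 0.0, 1.439]
wrist_force: [-0.6, 1.1, 7.7]
finger_gap: 0.0136
grip_force: 24.3
time: 11.07
ee_pos: [0.5708, 0.033, 0.1575]
eef_rot: [-3.141, 0.0, 1.439]
wrist_force: [-0.5, -0.9, -0.1]
finger_gap: 0.0834
grip_force: 0.0
time: 11.73
ee_pos: [0.7013, 0.0157, 0.2684]
eef_rot: [3.141, 0.0, 1.439]
wrist_force: [1.0, -0.2, 0.6]
finger_gap: 0.0857
grip_force: 0.0
```

View pics/slid.png

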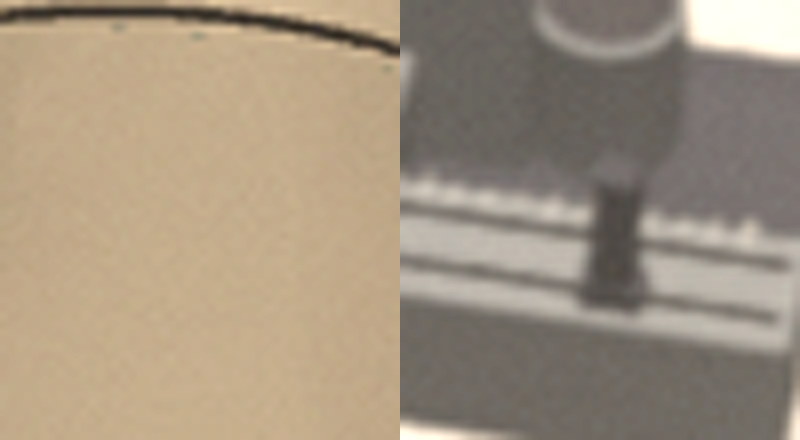

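The side crop shows the tab at about (615,245) hiding the pointer, and the arm covers the top view. I'll swing the arm aside.

```bash
python3 -m pendant '[{"x":0.04,"y":0,"z":-0.01,"turn":0,"claw":-1},{"x":0.08,"y":0,"z":-0.01,"turn":0,"claw":-1},{"x":0.12,"y":-0.01,"z":-0.01,"turn":0,"claw":-1},{"x":0.16,"y":-0.02,"z":-0.01,"turn":0,"claw":-1},{"x":0.2,"y":-0.03,"z":-0.01,"turn":0,"claw":-1},{"x":0.23,"y":-0.05,"z":-0.01,"turn":0,"claw":-1},{"x":0.25,"y":-0.07,"z":-0.01,"turn":0,"claw":-1},{"x":0.26,"y":-0.08,"z":-0.01,"turn":0,"claw":-1}]'
python3 - <<'E'
from h import *
im=grab_frame("top")[:,:,::-1];cv2.imwrite("pics/top4.png",im)
cv2.imwrite("pics/slid2.png",cv2.convertScaleAbs(cv2.resize(im[195:250,275:325],None,fx=10,fy=10,interpolation=2),alpha=1.8))
E
```

```text
time: 12.5
ee_pos: [0.6515, 0.2877, 0.2775]
eef_rot: [-3.139, -0.0, 1.443]
wrist_force: [0.2, 0.1, 0.2]
finger_gap: 0.0857
grip_force: 0.0
```

View pics/slid2.png

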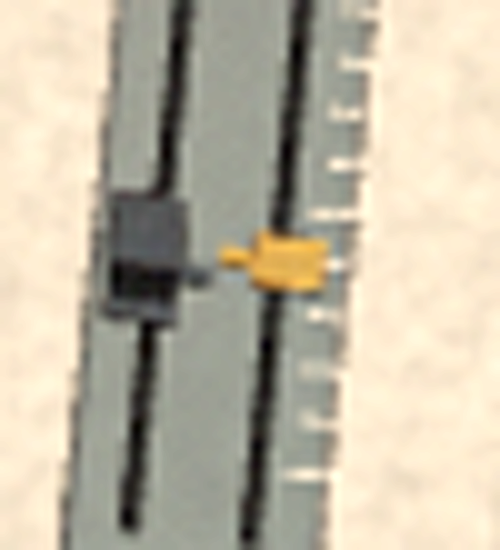

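The top crop shows the pointer needle at (232,257) and the stop needle at (200,276), so the stop looks slightly past the pointer. I'll quantify this using the tab top and foot too.

```bash
python3 - <<'E'
from h import *
d=np.load("press.npz");R,t=d["R"],d["t"]
y=np.radians(-7.55);R=np.array([[np.cos(y),-np.sin(y)],[np.sin(y),np.cos(y)]])
z=lambda p:(p[0]/10+275-.45,p[1]/10+195-.45)
for n,p,h in(("ptr tip",(232,257),.067),("ptr body",(290,264),.067),("stop tip",(200,276),.067),("tab top",(148,226),.113),("tab top near edge",(148,262),.113),("foot -x edge",(138,322),.069)):
    q=onz("top",*z(p),h);print(n,(R.T@(q[:2]-t)*1e3).round(1))
print("release TCP",R.T@(np.array([.5700,.0332])-t)*1e3)
im=cv2.imread("pics/top4.png");print(im[215:232,290:299].max(2))
E
```

```text
ptr tip [-41.  109.3]
ptr body [-41.1  98.2]
stop tip [-45.2 114.9]
tab top [-44.1 125.2]
tab top near edge [-50.7 124.5]
foot -x edge [-55.5 125.7]
release TCP [-43.28912289 127.51876964]
[[ 49  48  49  62  93  92  89  92  89]
 [ 49  48  46  61  94  90  91  89  88]
 [ 49  48  45  56  93  92  90  91  91]
 [ 48  48  49  52  93  91  91  91  89]
 [ 51  51  47  53  91  90  91 104 103]
 [ 51  52  48  58  92  90  94 124 135]
 [ 41  42  46  53  71  80  77  84  77]
 [ 17  13  20  46  45  51  76  92  90]
 [ 16  14  27  61  43  55  78  89  90]
 [ 22  15  42  96  94  92  92  88  91]
 [ 48  35  56  93  89  89  90  92  89]
 [ 55  53  63  93  89  89  90  89  88]
 [ 21  40  60  90  89  87  89  91  90]
 [ 41  95  88  91  88  91  91  90  89]
 [ 39  93  88  87  89  91  91  90  89]
 [ 41  93  90  89  91  91  91  90  90]
 [ 50  92  89  90  90  91  91  90  90]]
```

The stop needle is about 4 mm past the pointer: the needle, tab and foot readings give -45.2, -44.1 and -45.5 against -41. I'll re-grip and slide it back 4 mm.

```bash
python3 -m pendant '[{"x":-0.04,"y":-0.008,"z":0,"turn":0,"claw":-1},{"x":-0.08,"y":-0.016,"z":0,"turn":0,"claw":-1},{"x":-0.12,"y":-0.024,"z":0,"turn":0,"claw":-1},{"x":-0.16,"y":-0.032,"z":0,"turn":0,"claw":-1},{"x":-0.2,"y":-0.04,"z":0,"turn":0,"claw":-1},{"x":-0.23,"y":-0.046,"z":0,"turn":0,"claw":-1},{"x":-0.26,"y":-0.05,"z":0,"turn":0,"claw":-1},{"x":-0.26,"y":-0.05,"z":0,"turn":0,"claw":-1}]'
python3 -m pendant '[{"x":0,"y":0,"z":0,"turn":0,"claw":-1},{"x":0,"y":0,"z":0,"turn":0,"claw":-1}]'
python3 w.py .5697 .0332 .1578
```

```text
time: 13.22
ee_pos: [0.5689, 0.0267, 0.2783]
eef_rot: [-3.141, 0.005, 1.434]
wrist_force: [0.1, -0.0, 0.8]
finger_gap: 0.0857
grip_force: 0.0
time: 13.38
ee_pos: [0.571, 0.0322, 0.2781]
eef_rot: [3.141, -0.0, 1.438]
wrist_force: [0.4, 0.9, 0.0]
finger_gap: 0.0856
grip_force: 0.0
13.38 [0.57101023 0.03224168 0.27813687] [ 1.7996e+02 -1.0000e-02  8.2360e+01] [0.42 0.91 0.  ] 0.08559680847626286
shift [ 0.0008 -0.0015  0.1203]
```

```bash
python3 -m pendant '[{"x":0,"y":0,"z":0.03,"turn":0,"claw":-1},{"x":0,"y":0,"z":0.055,"turn":0,"claw":-1},{"x":0,"y":0,"z":0.08,"turn":0,"claw":-1},{"x":0,"y":0,"z":0.1,"turn":0,"claw":-1},{"x":0,"y":0,"z":0.112,"turn":0,"claw":-1},{"x":0,"y":0,"z":0.119,"turn":0,"claw":-1},{"x":0,"y":0,"z":0.119,"turn":0,"claw":-1}]'
python3 -m pendant '[{"x":0,"y":0,"z":0,"turn":0,"claw":0.2},{"x":0,"y":0,"z":0,"turn":0,"claw":0.4},{"x":0,"y":0,"z":0,"turn":0,"claw":1},{"x":0,"y":0,"z":0,"turn":0,"claw":1},{"x":0,"y":0,"z":0,"turn":0,"claw":1},{"x":0,"y":0,"z":0,"turn":0,"claw":1},{"x":0,"y":0,"z":0,"turn":0,"claw":1},{"x":0,"y":0,"z":0,"turn":0,"claw":1}]' 20
python3 -m pendant '[{"x":0,"y":0.002,"z":0,"turn":0,"claw":1},{"x":0,"y":0.004,"z":0,"turn":0,"claw":1},{"x":0,"y":0.004,"z":0,"turn":0,"claw":1},{"x":0,"y":0.004,"z":0,"turn":0,"claw":1},{"x":0,"y":0.004,"z":0,"turn":0,"claw":1}]'
python3 -m pendant '[{"x":0,"y":0,"z":0,"turn":0,"claw":0.4},{"x":0,"y":0,"z":0,"turn":0,"claw":0},{"x":0,"y":0,"z":0,"turn":0,"claw":-1},{"x":0,"y":0,"z":0,"turn":0,"claw":-1},{"x":0,"y":0,"z":0,"turn":0,"claw":-1},{"x":0,"y":0,"z":0,"turn":0,"claw":-1}]'
python3 -m pendant '[{"x":0,"y":0,"z":-0.02,"turn":0,"claw":-1},{"x":0,"y":0,"z":-0.04,"turn":0,"claw":-1},{"x":0,"y":0,"z":-0.07,"turn":0,"claw":-1},{"x":0,"y":0,"z":-0.1,"turn":0,"claw":-1},{"x":0,"y":0,"z":-0.12,"turn":0,"claw":-1},{"x":0.03,"y":0,"z":-0.12,"turn":0,"claw":-1},{"x":0.06,"y":0,"z":-0.12,"turn":0,"claw":-1},{"x":0.1,"y":0,"z":-0.12,"turn":0,"claw":-1}]'
python3 -m pendant '[{"x":0.04,"y":0,"z":0,"turn":0,"claw":-1},{"x":0.08,"y":0,"z":0,"turn":0,"claw":-1},{"x":0.12,"y":0.02,"z":0,"turn":0,"claw":-1},{"x":0.15,"y":0.04,"z":0,"turn":0,"claw":-1},{"x":0.16,"y":0.05,"z":0,"turn":0,"claw":-1},{"x":0.16,"y":0.05,"z":0,"turn":0,"claw":-1}]'
python3 - <<'E'
from h import *
T=grab_frame("top")[:,:,::-1];S=grab_frame("side")[:,:,::-1];cv2.imwrite("pics/top5.png",T);cv2.imwrite("pics/side5.png",S)
cv2.imwrite("pics/fin.png",cv2.convertScaleAbs(cv2.resize(T[195:250,275:325],None,fx=10,fy=10,interpolation=2),alpha=1.8))
E
```

```text
time: 13.97
ee_pos: [0.5704, 0.0339, 0.1572]
eef_rot: [-3.138, 0.0, 1.441]
wrist_force: [0.3, -0.2, -0.0]
finger_gap: 0.0854
grip_force: 0.0
time: 14.63
ee_pos: [0.5708, 0.033, 0.1595]
eef_rot: [3.141, 0.0, 1.439]
wrist_force: [-0.7, -0.0, 4.5]
finger_gap: 0.0136
grip_force: 23.3
time: 15.05
ee_pos: [0.5752, 0.0324, 0.1595]
eef_rot: [3.141, 0.0, 1.439]
wrist_force: [-2.1, 0.2, 4.4]
finger_gap: 0.0136
grip_force: 23.4
time: 15.55
ee_pos: [0.5749, 0.0325, 0.1587]
eef_rot: [-3.141, 0.0, 1.439]
wrist_force: [-0.6, -0.6, -0.8]
finger_gap: 0.0839
grip_force: 0.0
time: 16.22
ee_pos: [0.5883, 0.131, 0.2798]
eef_rot: [3.14, 0.001, 1.436]
wrist_force: [-0.2, -0.6, 0.6]
finger_gap: 0.0853
grip_force: 0.0
time: 16.72
ee_pos: [0.6605, 0.2868, 0.2774]
eef_rot: [3.141, -0.001, 1.442]
wrist_force: [-0.0, 0.2, -0.4]
finger_gap: 0.0854
grip_force: 0.0
```

View pics/fin.png

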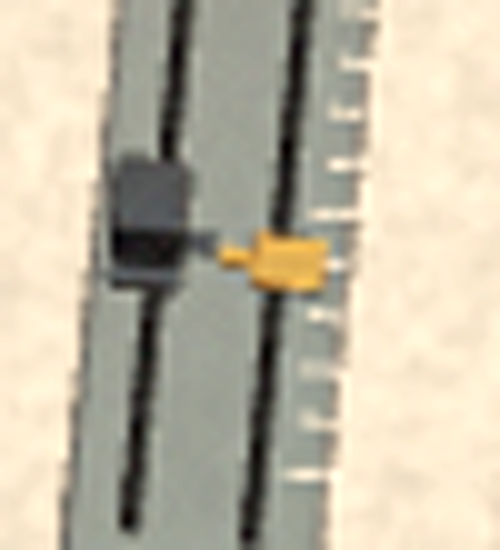

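```bash
python3 - <<'E'
from h import *
d=np.load("press.npz");t=d["t"]
y=np.radians(-7.55);R=np.array([[np.cos(y),-np.sin(y)],[np.sin(y),np.cos(y)]])
pr=lambda u,v,z=.067:(R.T@(onz("top",u,v,z)[:2]-t)*1e3).round(1)
for f in("top4","top5"):
    im=cv2.imread(f"pics/{f}.png").astype(float);g=im.max(2)
    for c in(294,295):
        w=np.clip(90-g[214:228,c],3,None)-3;v=(w*np.arange(214,228)).sum()/w.sum();print(f,"stop col",c,round(v,2),pr(c,v))
    b=im[:,:,2]-im[:,:,0]
    for c in(298,301,304):
        w=np.clip(b[214:228,c]-25,0,None);v=(w*np.arange(214,228)).sum()/w.sum();print(f,"ptr col",c,round(v,2),pr(c,v))
print(cv2.imread("pics/top5.png")[215:226,293:300].max(2))
E
```

```text
top4 stop col 294 222.27 [-45.6 116. ]
top4 stop col 295 222.33 [-45.5 114.1]
top4 ptr col 298 220.2 [-40.8 108.8]
top4 ptr col 301 220.42 [-40.6 103.1]
top4 ptr col 304 220.96 [-41.1  97.4]
top5 stop col 294 218.28 [-37.9 116.7]
top5 stop col 295 218.98 [-39.1 114.7]
top5 ptr col 298 220.18 [-40.8 108.8]
top5 ptr col 301 220.42 [-40.6 103.1]
top5 ptr col 304 220.96 [-41.1  97.4]
[[ 54  94  92  91  91  88  89]
 [ 51  94  91  90  90  89  89]
 [ 58  93  91  90  90  91  91]
 [ 32  57  57  66  91  90  87]
 [ 29  47  47  68 107 103  90]
 [ 47  74  59  72 127 134 130]
 [ 64  95  92  89  81  78  98]
 [ 80  92  92  92  90  92  89]
 [ 74  92  90  90  89  90  85]
 [ 94  90  91  91  90  90  91]
 [ 89  92  89  88  90  90  94]]
```

The stop needle is now about 2 mm towards +x of the pointer (-38.7 against -40.8). That is within tolerance, but I'll do one small correction to center it.

```bash
python3 -m pendant '[{"x":-0.04,"y":-0.008,"z":0,"turn":0,"claw":-1},{"x":-0.08,"y":-0.016,"z":0,"turn":0,"claw":-1},{"x":-0.12,"y":-0.024,"z":0,"turn":0,"claw":-1},{"x":-0.16,"y":-0.032,"z":0,"turn":0,"claw":-1},{"x":-0.2,"y":-0.04,"z":0,"turn":0,"claw":-1},{"x":-0.23,"y":-0.046,"z":0,"turn":0,"claw":-1},{"x":-0.26,"y":-0.05,"z":0,"turn":0,"claw":-1},{"x":-0.26,"y":-0.05,"z":0,"turn":0,"claw":-1}]'
python3 -m pendant '[{"x":0,"y":0,"z":0,"turn":0,"claw":-1},{"x":0,"y":0,"z":0,"turn":0,"claw":-1},{"x":0,"y":0,"z":0,"turn":0,"claw":-1}]'
python3 w.py .575 .0325 .1587
```

```text
time: 17.48
ee_pos: [0.5715, 0.0268, 0.2795]
eef_rot: [-3.14, 0.004, 1.433]
wrist_force: [-0.2, 0.2, 0.0]
finger_gap: 0.0858
grip_force: 0.0
time: 17.73
ee_pos: [0.5746, 0.033, 0.2791]
eef_rot: [3.141, -0.0, 1.439]
wrist_force: [0.2, -0.4, 0.2]
finger_gap: 0.0852
grip_force: 0.0
17.73 [0.57459327 0.03302667 0.27910431] [ 1.7999e+02 -2.0000e-02  8.2470e+01] [ 0.21 -0.38  0.16] 0.0851600343745493
shift [-0.0005  0.0004  0.1204]
```

```bash
python3 -m pendant '[{"x":0,"y":0,"z":0.03,"turn":0,"claw":-1},{"x":0,"y":0,"z":0.055,"turn":0,"claw":-1},{"x":0,"y":0,"z":0.08,"turn":0,"claw":-1},{"x":0,"y":0,"z":0.1,"turn":0,"claw":-1},{"x":0,"y":0,"z":0.112,"turn":0,"claw":-1},{"x":0,"y":0,"z":0.119,"turn":0,"claw":-1},{"x":0,"y":0,"z":0.119,"turn":0,"claw":-1}]'
python3 -m pendant '[{"x":0,"y":0,"z":0,"turn":0,"claw":0.2},{"x":0,"y":0,"z":0,"turn":0,"claw":0.4},{"x":0,"y":0,"z":0,"turn":0,"claw":1},{"x":0,"y":0,"z":0,"turn":0,"claw":1},{"x":0,"y":0,"z":0,"turn":0,"claw":1},{"x":0,"y":0,"z":0,"turn":0,"claw":1},{"x":0,"y":0,"z":0,"turn":0,"claw":1}]' 20
python3 -m pendant '[{"x":0,"y":-0.001,"z":0,"turn":0,"claw":1},{"x":0,"y":-0.002,"z":0,"turn":0,"claw":1},{"x":0,"y":-0.002,"z":0,"turn":0,"claw":1},{"x":0,"y":-0.002,"z":0,"turn":0,"claw":1},{"x":0,"y":-0.002,"z":0,"turn":0,"claw":1}]'
python3 -m pendant '[{"x":0,"y":0,"z":0,"turn":0,"claw":0.4},{"x":0,"y":0,"z":0,"turn":0,"claw":0},{"x":0,"y":0,"z":0,"turn":0,"claw":-1},{"x":0,"y":0,"z":0,"turn":0,"claw":-1},{"x":0,"y":0,"z":0,"turn":0,"claw":-1},{"x":0,"y":0,"z":0,"turn":0,"claw":-1}]'
python3 -m pendant '[{"x":0,"y":0,"z":-0.02,"turn":0,"claw":-1},{"x":0,"y":0,"z":-0.04,"turn":0,"claw":-1},{"x":0,"y":0,"z":-0.07,"turn":0,"claw":-1},{"x":0,"y":0,"z":-0.1,"turn":0,"claw":-1},{"x":0,"y":0,"z":-0.12,"turn":0,"claw":-1},{"x":0.03,"y":0,"z":-0.12,"turn":0,"claw":-1},{"x":0.06,"y":0,"z":-0.12,"turn":0,"claw":-1},{"x":0.1,"y":0,"z":-0.12,"turn":0,"claw":-1}]'
python3 -m pendant '[{"x":0.04,"y":0,"z":0,"turn":0,"claw":-1},{"x":0.08,"y":0,"z":0,"turn":0,"claw":-1},{"x":0.12,"y":0.02,"z":0,"turn":0,"claw":-1},{"x":0.15,"y":0.04,"z":0,"turn":0,"claw":-1},{"x":0.16,"y":0.05,"z":0,"turn":0,"claw":-1},{"x":0.16,"y":0.05,"z":0,"turn":0,"claw":-1}]'
python3 - <<'E'
from h import *
cv2.imwrite("pics/top6.png",grab_frame("top")[:,:,::-1])
t=np.load("press.npz")["t"]
y=np.radians(-7.55);R=np.array([[np.cos(y),-np.sin(y)],[np.sin(y),np.cos(y)]])
pr=lambda u,v,z=.067:(R.T@(onz("top",u,v,z)[:2]-t)*1e3).round(1)
im=cv2.imread("pics/top6.png").astype(float);g=im.max(2)
for c in(294,295):
    w=np.clip(87-g[214:228,c],0,None);v=(w*np.arange(214,228)).sum()/w.sum();print("stop",c,pr(c,v))
b=im[:,:,2]-im[:,:,0]
for c in(298,301,304):
    w=np.clip(b[214:228,c]-25,0,None);v=(w*np.arange(214,228)).sum()/w.sum();print("ptr",c,pr(c,v))
print(g[214:228,288:301].astype(int))
E
```

```text
time: 18.32
ee_pos: [0.5741, 0.0336, 0.1581]
eef_rot: [-3.138, 0.0, 1.441]
wrist_force: [-0.3, 0.4, 0.4]
finger_gap: 0.0851
grip_force: 0.0
time: 18.9
ee_pos: [0.5751, 0.0324, 0.1605]
eef_rot: [3.141, -0.0, 1.439]
wrist_force: [-0.9, -0.5, 3.0]
finger_gap: 0.0137
grip_force: 23.1
time: 19.32
ee_pos: [0.5737, 0.0326, 0.1605]
eef_rot: [3.14, 0.0, 1.439]
wrist_force: [1.6, -1.0, 4.8]
finger_gap: 0.0135
grip_force: 23.4
time: 19.82
ee_pos: [0.5726, 0.0328, 0.1596]
eef_rot: [-3.141, 0.0, 1.439]
wrist_force: [-1.0, 0.1, -0.6]
finger_gap: 0.0837
grip_force: 0.0
time: 20.48
ee_pos: [0.5861, 0.1313, 0.2807]
eef_rot: [3.14, 0.001, 1.436]
wrist_force: [0.3, 0.1, -0.7]
finger_gap: 0.0857
grip_force: 0.0
time: 20.98
ee_pos: [0.6584, 0.287, 0.2783]
eef_rot: [3.141, -0.001, 1.442]
wrist_force: [-0.3, 0.1, 0.9]
finger_gap: 0.0849
grip_force: 0.0
stop 294 [-40.3 116.5]
stop 295 [-40.4 114.6]
ptr 298 [-40.8 108.8]
ptr 301 [-40.7 103.1]
ptr 304 [-41.1  97.4]
[[ 48  50  50  50  46  56  95  92  92  90  91  90  90]
 [ 51  53  50  50  47  52  94  91  90  90  89  89  90]
 [ 49  51  47  51  47  49  94  92  91  91  90  87  91]
 [ 52  51  51  51  50  57  93  92  90  90  90  92  91]
 [ 40  47  45  46  48  53  92  92  90  90  91  87  91]
 [ 17  15  11  18  16  28  47  51  74 107 103  91  92]
 [ 23  22  17  16  18  32  42  42  73 128 133 129 108]
 [ 22  12  15  20  26  64  93  78  88  82  80  98 121]
 [ 36  30  30  29  40  79  94  92  90  90  89  89 114]
 [ 52  56  55  50  54  75  92  90  91  90  91  87  73]
 [ 40  36  20  28  48  93  91  89  89  89  89  91  90]
 [ 89  32  27  61  79  90  89  90  90  90  90  93  91]
 [ 88  27  34  80  92  90  90  89  89  89  90  91  88]
 [ 85  10  33  78  89  89  88  90  89  89  90  92  87]]
```

The needles are in line to within about 0.5 mm, and the robot is clear of everything.

```bash
python3 -c "
from bench import *
print(sign_off())"
```

```text
the job is handed in; nothing more can be done
None
```

The job is handed in: I pressed the lever to about 12 N by the wrist reading and let it spring back up, slid the stop's needle to within about 0.5 mm of the pointer's by the top camera, and backed the arm clear; the sign-off gave no verdict.

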